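# Gather the flower printing blocks into the caddy

## Task

The flower print is finished: gather the four flower blocks (round heads) into the wooden caddy, each standing upright on its handle, carved face up, in the drip dish of its own dye colour. Set them down gently, do not drop them. The two square-headed blocks belong to the next job: leave them standing where they are.

Things in the scene. Friction and masses are not known exactly. Their poses are not given: they have to be found in the camera images.
- red_flower_block: Loose wooden printing block, 67 mm tall, 90 g, carved face up: dark round head 56 mm across with upright sides, 40 to 64 mm above the foot, on it a raised red six-petalled flower (3 mm). Below, a waisted handle ends in a flat round foot 40 mm across. Origin: centre of the foot's underside; z up out of the face. Round: its yaw does not matter. Stands on the table.
- blue_flower_block: Loose wooden printing block, 67 mm tall, 90 g, carved face up: dark round head 56 mm across with upright sides, 40 to 64 mm above the foot, on it a raised blue six-petalled flower (3 mm). Below, a waisted handle ends in a flat round foot 40 mm across. Origin: centre of the foot's underside; z up out of the face. Round: its yaw does not matter. Stands on the table.
- yellow_flower_block: Loose wooden printing block, 67 mm tall, 90 g, carved face up: dark round head 56 mm across with upright sides, 40 to 64 mm above the foot, on it a raised yellow six-petalled flower (3 mm). Below, a waisted handle ends in a flat round foot 40 mm across. Origin: centre of the foot's underside; z up out of the face. Round: its yaw does not matter. Stands on the table.
- green_flower_block: Loose wooden printing block, 67 mm tall, 90 g, carved face up: dark round head 56 mm across with upright sides, 40 to 64 mm above the foot, on it a raised green six-petalled flower (3 mm). Below, a waisted handle ends in a flat round foot 40 mm across. Origin: centre of the foot's underside; z up out of the face. Round: its yaw does not matter. Stands on the table.
- red_square_block: Loose look-alike block of another design, not of the flower set: same wood, handle, height (67 mm) and red dye, but a square head 52 x 52 mm, 40 to 64 mm above the foot, with a raised red squared pattern. Stands on its handle on the table, face up. Origin: centre of the foot's underside; x, y along the head's sides.
- blue_square_block: Loose look-alike block of another design, not of the flower set: same wood, handle, height (67 mm) and blue dye, but a square head 52 x 52 mm, 40 to 64 mm above the foot, with a raised blue squared pattern. Stands on its handle on the table, face up. Origin: centre of the foot's underside; x, y along the head's sides.
- red_dish: Square open red plastic dish, 72 x 72 x 22 mm, walls and floor 4 mm, inside 64 x 64. Origin: centre of its underside, 8 mm above the table; z up, x, y along its sides. Does not move. The four dishes lie two by two, 100 mm centre to centre, in a fixed wooden caddy 204 x 204 mm, walls 34 mm tall, parallel to the dishes; low grips stand out 16 mm on two sides.
- blue_dish: Square open blue plastic dish, 72 x 72 x 22 mm, walls and floor 4 mm, inside 64 x 64. Origin: centre of its underside, 8 mm above the table; z up, x, y along its sides. Does not move. The four dishes lie two by two, 100 mm centre to centre, in a fixed wooden caddy 204 x 204 mm, walls 34 mm tall, parallel to the dishes; low grips stand out 16 mm on two sides.
- yellow_dish: Square open yellow plastic dish, 72 x 72 x 22 mm, walls and floor 4 mm, inside 64 x 64. Origin: centre of its underside, 8 mm above the table; z up, x, y along its sides. Does not move. The four dishes lie two by two, 100 mm centre to centre, in a fixed wooden caddy 204 x 204 mm, walls 34 mm tall, parallel to the dishes; low grips stand out 16 mm on two sides.
- green_dish: Square open green plastic dish, 72 x 72 x 22 mm, walls and floor 4 mm, inside 64 x 64. Origin: centre of its underside, 8 mm above the table; z up, x, y along its sides. Does not move. The four dishes lie two by two, 100 mm centre to centre, in a fixed wooden caddy 204 x 204 mm, walls 34 mm tall, parallel to the dishes; low grips stand out 16 mm on two sides.

How it is judged (in metres and radians):
At the end, for the whole second after the job is handed in: Each flower block stands upright (within 0.15 rad) on the floor of the dish of its own colour (its foot within 20 mm of the dish's centre and less than 9 mm above the dish's underside), released and at rest; both square blocks stand upright within 20 mm of where they were (horizontal distance between red_flower_block and red_dish below 0.02 m and z of red_flower_block in the frame of red_dish between 0 and 0.009 m and angle between each of red_flower_block, blue_flower_block, yellow_flower_block, green_flower_block, red_square_block, blue_square_block's own z axis and vertical below 0.15 rad and linear speed of each of red_flower_block, blue_flower_block, yellow_flower_block, green_flower_block, red_square_block, blue_square_block below 0.02 m/s and horizontal distance between blue_flower_block and blue_dish below 0.02 m and z of blue_flower_block in the frame of blue_dish between 0 and 0.009 m and horizontal distance between yellow_flower_block and yellow_dish below 0.02 m and z of yellow_flower_block in the frame of yellow_dish between 0 and 0.009 m and horizontal distance between green_flower_block and green_dish below 0.02 m and z of green_flower_block in the frame of green_dish between 0 and 0.009 m and distance of each of red_square_block, blue_square_block from where it was at the start of the episode below 0.02 m); the robot touches nothing.
It fails at once if the red square block is shifted by more than 20 mm or tipped (distance of red_square_block from where it was at the start of the episode above 0.02 m or angle between red_square_block's own z axis and vertical above 0.35 rad).
It fails at once if the blue square block is shifted by more than 20 mm or tipped (distance of blue_square_block from where it was at the start of the episode above 0.02 m or angle between blue_square_block's own z axis and vertical above 0.35 rad).
It fails at once if a flower block is dropped or flung (free of the fingers, it moves faster than 0.7 m/s, a fall of about 25 mm) ((contact force between the fingers and red_flower_block below 0.05 N and linear speed of red_flower_block above 0.7 m/s) or (contact force between the fingers and blue_flower_block below 0.05 N and linear speed of blue_flower_block above 0.7 m/s) or (contact force between the fingers and yellow_flower_block below 0.05 N and linear speed of yellow_flower_block above 0.7 m/s) or (contact force between the fingers and green_flower_block below 0.05 N and linear speed of green_flower_block above 0.7 m/s)).
It also fails if it takes over 102 s, if anything falls off the work surface, if the arm or the gripper's body presses on something with over 40 N, if the wrist force passes 120 N, or if a joint passes its speed limit or range.

## Robot

A 6-joint arm with a two-finger parallel gripper is mounted at the origin on the work surface. World frame = base frame: x ahead of the robot, y to its left, z up, the work surface at z = 0. Lengths are in mm, angles in rad, forces in N, time in s.
With the tool pointing down it reaches from about 300 to 775 mm from the base axis. Payload 14.6 kg.
Tool frame: the origin (TCP) lies between the finger pads; the fingertips stand ahead of it and the grasp point (between the pads) lies 11 mm behind it (manip.finger_overhang is the z of the fingertips in the tool frame, in mm); z points along the fingers, y is the line along which they close (so a half turn about z gives the same grasp; the last joint's range is limited). The gripper opens to 94 mm and grips with 3 to 60 N. Pads are 16 mm wide; open, the fingers measure 119 mm over their backs; the gripper's body (75 mm by 177 mm) begins 78 mm behind the grasp point.
Start: joints at [1.035, 0.3, 1.521, -0, 1.321, -0.067], TCP at [248.495, 490.652, 213.446] pointing down, gripper open.
Joint ranges: [-3.03, 3.03], [-0.79, 2.21], [0.23, 2.52], [-1.04, 4.18], [0, 3.07], [-2.55, 2.55]. Speed limits (rad/s): [2.22, 2.22, 2.57, 3.14, 3.14, 3.14].

## Interface

Orientations are given as [roll, pitch, yaw] about the fixed x, y, z axes, in that order (R = Rz(yaw) Ry(pitch) Rx(roll)).
In Python, from cell import manip gives the robot as it stands.
- The arm moves only by the tool jog_arm, never from a script. Its argument "series" is a list of rows, each a list of 7 numbers: the shift along the world's x, y, z as a fraction of full scale, then the turn, a rotation vector about the world's x, y, z as a fraction of full scale, then the closure, from 0 (fully open) to 1 (shut). In form: [[dx, dy, dz, wx, wy, wz, fingers], ...]. A call has 1 to 8 rows; each row is the pose to reach, as a shift and turn from the pose commanded when the call began; what a row does not reach only later rows make up. Full scale, the value 1, is 120 mm for a shift and 90 degrees for a turn. A row lasts 1/12 s, in which the tool goes at most 41.7 mm and 7.16 degrees, less where a joint would pass 70% of its speed; a pose out of reach is approached as far as the arm can. A call with a number of a shift or a turn outside -1 to 1 is refused whole. A call with a gripper value outside its range is refused whole. The fingers move at their own pace and stop on an object; "grip_force" is the grip in N (left out, the last holds). Time passes only in rows, so rows that repeat a pose let the fingers close. It gives the time, the measured TCP pose, the force, the opening and the grip force at its end, in the units of the state.
- manip.read_state(): the state, without advancing time (a new reading comes with each control period).
- manip.camera(name): name is "scene" or "top" or "wrist"; returns a dict with "frame" (480x640x3 uint8, red, green, blue), "vfov" (degrees; the focal length in pixels is half the picture's height over the tangent of half this angle, whatever the lens; pixels are square), "cx", "cy" (the principal point, pixels), "R" (3x3) and "t" (3): a world point X has camera coordinates R X + t; the wrist camera has in their place "hand_eye" (4x4, takes a point from camera to tool coordinates, whose origin is the TCP and whose axes are the flange's). Camera axes: x right, y down, z forward; pixel columns grow to the right and rows downward; lengths in mm; the calibration is good to about 2 mm. A picture is of the moment at which its call begins: read the wrist's pose just before it. There is no depth.
- manip.sign_off(): hands the job in; it is judged then, once.
The state is a dict: "clock": time; "joints": joint angles; "qd": joint speeds; "effort": joint torques, N m; "eef_pos": TCP position; "eef_rot": TCP orientation; "wrist_force": force on the tool from outside, world axes, zero at the start; "moment": the same for the moment, N m; "finger_gap": finger opening in mm; "finger_force": force on a finger pad.
Only numpy, scipy, OpenCV 4.12 (cv2) and the standard library are available. Lean on these libraries where they do the work, as an engineer would, in place of code of your own. Each camera call takes 0.05 s, during which the arm holds its last target. There are 200 camera calls.

## Working session

There is one attempt and no reset: what is moved stays moved. The work goes in short steps, Python scripts to look and compute and a tool call to move; the robot and the scene stay as the last step left them, time stands still between calls to the robot, and variables do not carry over. Pictures are saved under pics/ and viewed, at most 14 in all, crops included, and the job is handed in when it is done.

Besides the shell and the picture viewer there is one more tool, called by a JSON object that holds its "fn" and its "kwargs", one argument or row to a line. jog_arm: Moves the arm, as the interface text tells. Its arguments: {"type":"object","properties":{"series":{"type":"array"},"grip_force":{"type":"number"}},"required":["series"]}

```bash
mkdir -p pics; python3 - <<'E'
from cell import manip
import cv2,numpy as np
s=manip.read_state();print(s,manip.finger_overhang)
for n in("top","scene"):
    c=manip.camera(n);cv2.imwrite(f"pics/{n}0.png",c["frame"][:,:,::-1])
    print(n,c["vfov"],c["cx"],c["cy"],np.round(c["R"],3).tolist(),np.round(c["t"],1), {k:v for k,v in c.items() if k not in("frame","R","t")})
E
```

```text
{'clock': 0.0, 'joints': array([ 1.03538923e+00,  3.00432000e-01,  1.52161478e+00,  6.49755854e-06,
        1.32063764e+00, -6.66203521e-02]), 'qd': array([ 0.00014981, -0.00028335, -0.00060817, -0.00041167, -0.00017584,
        0.00150035]), 'effort': array([-7.10503482e-04, -5.31806803e+01, -3.52747250e+01,  7.07675633e-02,
        2.43817287e-02, -5.17507726e-05]), 'eef_pos': array([248.37509958, 490.44237631, 212.89350074]), 'eef_rot': array([-3.14050373e+00, -7.89594247e-05,  2.67280425e+00]), 'wrist_force': array([ 8.47838306e-02, -8.27410229e-05, -4.95071803e-02]), 'moment': array([-0.00185159,  0.0090034 , -0.0456923 ]), 'finger_force': 0.0, 'finger_gap': 94.29847291267781} 8.0
top 48.95874330370478 325.7825587848642 241.8600090169248 [[0.013, -1.0, -0.004], [-0.991, -0.012, -0.133], [0.133, 0.006, -0.991]] [   4.5  508.2 1022.7] {'vfov': 48.95874330370478, 'cx': 325.7825587848642, 'cy': 241.8600090169248}
scene 47.74613432200955 315.7938185212336 241.06848194748932 [[0.868, 0.496, -0.014], [0.332, -0.603, -0.726], [-0.368, 0.625, -0.688]] [-471.5 -138.5 1302.8] {'vfov': 47.74613432200955, 'cx': 315.7938185212336, 'cy': 241.06848194748932}
```

View pics/top0.png

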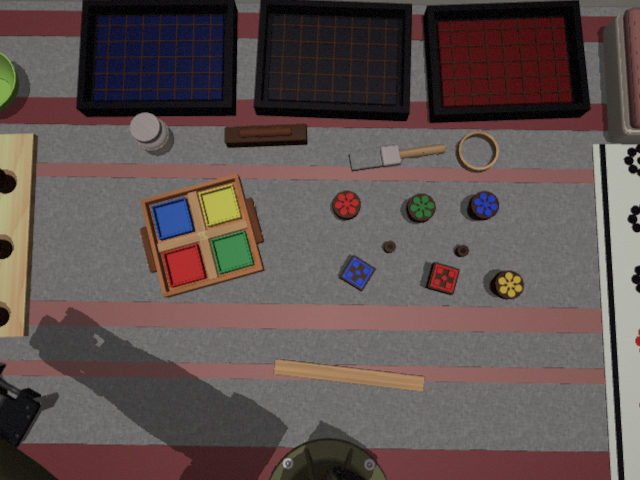

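View pics/scene0.png

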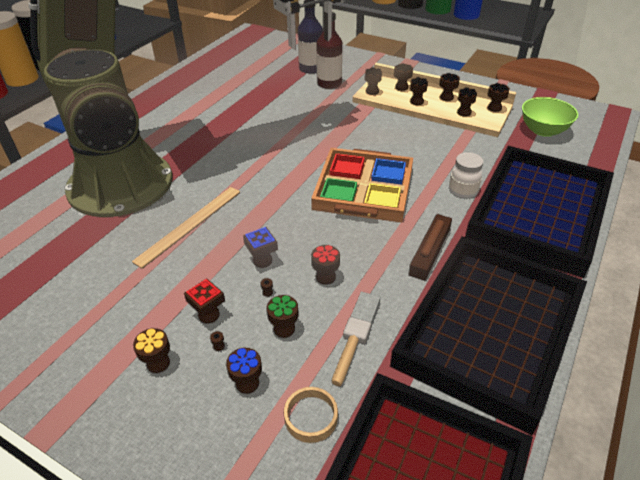

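The top view shows the red, green, blue and yellow flowers at (346,205), (421,208), (484,206) and (508,284). The square blocks are at (358,272) for blue and (444,278) for red, with small dark knobs at (389,246) and (461,250). The caddy is near (202,235), with dish order blue and yellow in the upper row and red and green in the lower row. The scene view agrees, and every block is standing upright.

```bash
cat > h.py <<'E'
from cell import manip
import cv2,numpy as np
HUE={'red':[(0,9),(170,180)],'yellow':[(18,34)],'green':[(40,85)],'blue':[(100,130)]}
def mask(f,c,smin=110,vmin=50):
    h=cv2.cvtColor(f,cv2.COLOR_RGB2HSV);m=0
    for a,b in HUE[c]: m=m|cv2.inRange(h,(a,smin,vmin),(b,255,255))
    return m
def cast(c,uv,z,R=None,t=None):
    R=np.array(c["R"]) if R is None else R;t=np.array(c["t"]) if t is None else t
    f=240/np.tan(np.radians(c["vfov"]/2))
    d=R.T@np.array([(uv[0]-c["cx"])/f,(uv[1]-c["cy"])/f,1]);o=-R.T@t
    return o+d*(z-o[2])/d[2]
def near(f,c,uv,r,**k):
    m=mask(f,c,**k);k=np.zeros_like(m);cv2.circle(k,tuple(map(int,uv)),r,255,-1);return m&k
def centre(m):
    p=cv2.findNonZero(m);(x,y),r=cv2.minEnclosingCircle(p);return (x,y),r,len(p)
E
python3 - <<'E'
from h import *
T=manip.camera("top");S=manip.camera("scene")
B={'red':((346,205),(325,255)),'green':((421,208),(282,307)),'blue':((484,206),(244,361)),'yellow':((508,284),(152,342)),
'red sq':((444,278),(204,295)),'blue sq':((358,272),(260,240))}
for n,(a,b) in B.items():
    o=[]
    for C,u in((T,a),(S,b)):
        m=near(C["frame"],n.split()[0],u,19)
        p,r,N=centre(m);o.append((np.round(cast(C,p,67)[:2],1),round(r,1),N))
    print(n,o)
D={'red':((184,266),(347,166)),'green':((234,252),(339,190)),'blue':((172,219),(388,171)),'yellow':((220,205),(384,196))}
for n,(a,b) in D.items():
    o=[]
    for C,u,r in((T,a,34),(S,b,26)):
        m=near(C["frame"],n,u,r)
        q,w,_=cv2.minAreaRect(cv2.findNonZero(m));c=cv2.boxPoints((q,w,_))
        o.append((np.round(cast(C,q,30)[:2],1),np.round(w,1),round(_,1),np.round(cast(C,q,20)[:2],1)))
    print(n,o)
f=T["frame"].copy()
cv2.imwrite("pics/crop.png",cv2.resize(f[165:305,130:270],None,fx=4,fy=4,interpolation=cv2.INTER_CUBIC)[:,:,::-1])
E
```

```text
red [(array([578. , -28.3]), 13.4, 496), (array([582.3, -29.9]), 12.7, 324)]
green [(array([ 576.2, -175.8]), 12.1, 327), (array([ 576.3, -175.6]), 13.8, 390)]
blue [(array([ 581.8, -300.6]), 12.2, 375), (array([ 584.3, -301.4]), 15.0, 515)]
yellow [(array([ 425.9, -342.8]), 12.9, 420), (array([ 426.6, -343.2]), 15.7, 466)]
red sq [(array([ 436.4, -215.3]), 17.5, 606), (array([ 441.1, -220.7]), 18.1, 524)]
blue sq [(array([445.9, -50.1]), 15.5, 398), (array([446.5, -51.1]), 13.8, 240)]
red [(array([465.4, 311.4]), array([48.2, 52.6]), 75.1, array([466.3, 314.3])), (array([456.3, 293.7]), array([29., 38.]), 90.0, array([450. , 306.3]))]
green [(array([486.5, 199.9]), array([36.3, 36.6]), 74.5, array([487.6, 201.7])), (array([488.5, 198.8]), array([34.6, 19.5]), 7.6, array([482.6, 210.2]))]
blue [(array([552.9, 322.6]), array([35.6, 36.9]), 74.7, array([554.7, 325.6])), (array([558.7, 316.6]), array([31.6, 22.5]), 7.4, array([553.8, 329.6]))]
yellow [(array([574.3, 210.1]), array([47.9, 51.7]), 74.7, array([576.2, 212.1])), (array([582.6, 208.9]), array([40.6, 35.1]), 11.6, array([578. , 220.4]))]
```

View pics/crop.png

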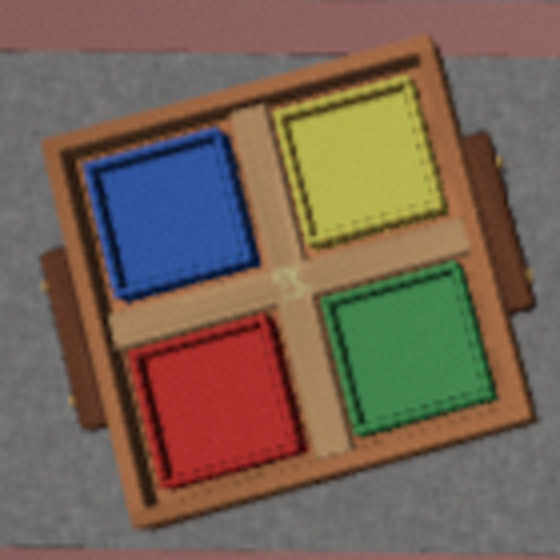

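The caddy crop shows four dishes turned about 15°, with rim centres in the crop at roughly blue (172,214), yellow (360,162), red (218,400) and green (411,348). The red and yellow masks picked up the wood, so I'll refine them once with tighter limits.

```bash
python3 - <<'E'
from h import *
T=manip.camera("top");S=manip.camera("scene")
for n,u,v in(('red',(346,205),(325,255)),('red sq',(444,278),(204,295))):
    for C,w in((T,u),(S,v)):
        p,r,N=centre(near(C["frame"],n[:3],w,19,smin=170,vmin=100));print(n,np.round(cast(C,p,67),1),r,N)
D={'red':(184,266),'green':(234,252),'blue':(172,219),'yellow':(220,205)}
P=[]
for n,u in D.items():
    m=near(T["frame"],n,u,30,smin=165 if n=='red' else 110,vmin=90 if n in('red','yellow') else 50)
    if n=='yellow': m=cv2.inRange(cv2.cvtColor(T["frame"],cv2.COLOR_RGB2HSV),(25,120,60),(34,255,255))&m
    m=cv2.morphologyEx(m,cv2.MORPH_OPEN,np.ones((5,5)))
    q,w,a=cv2.minAreaRect(cv2.findNonZero(m));P.append(cast(T,q,30)[:2]);print(n,P[-1].round(1),np.round(w,1),a)
P=np.array(P);L=np.array([[0,0],[0,-100],[100,0],[100,-100.]])-[50,-50]
c=P.mean(0);U,s,V=np.linalg.svd((P-c).T@L);R=U@V
print(np.round(L@R.T+c,1),np.degrees(np.arctan2(R[1,0],R[0,0])))
E
```

```text
red [580.  -28.4  67. ] 11.969907760620117 330
red [581.7 -28.8  67. ] 11.597513198852539 85
red sq [ 436.4 -216.3   67. ] 15.88248062133789 397
red sq [ 438.2 -217.    67. ] 17.007450103759766 414
red [456.4 291.9] [34.  32.7] 75.96376037597656
green [485.8 198.8] [35.4 35.7] 75.96376037597656
blue [553.8 320.2] [36.1 33.8] 76.4295654296875
yellow [579.9 225. ] [31.5 33. ] 75.96376037597656
[[457.  293.1]
 [484.9 197.1]
 [553.1 320.9]
 [580.9 224.9]] 16.15367673127408
```

{"fn": "jog_arm", "kwargs": {
  "series": [
    [0.17,-0.25,-0.03,0,0,0,0],
    [0.34,-0.5,-0.06,0,0,0,0],
    [0.52,-0.75,-0.1,0,0,0,0],
    [0.69,-1,-0.13,0,0,0,0]
  ],
  "grip_force": 15
}}

```text
clock: 0.63
eef_pos: [331.8, 369.2, 197.5]
eef_rot: [-3.142, 0.0, 2.673]
wrist_force: [0.7, -0.2, -0.4]
finger_gap: 94.4
finger_force: 0.0
```

{"fn": "jog_arm", "kwargs": {
  "series": [
    [0.17,-0.25,-0.03,0,0,0,0],
    [0.34,-0.5,-0.06,0,0,0,0],
    [0.52,-0.75,-0.1,0,0,0,0],
    [0.69,-1,-0.13,0,0,0,0]
  ]
}}

```text
clock: 0.97
eef_pos: [414.8, 249.0, 182.1]
eef_rot: [3.141, 0.0, 2.673]
wrist_force: [-0.4, 0.7, -0.1]
finger_gap: 94.0
finger_force: 0.0
```

{"fn": "jog_arm", "kwargs": {
  "series": [
    [0.17,-0.25,-0.03,0,0,0,0],
    [0.34,-0.5,-0.06,0,0,0,0],
    [0.52,-0.75,-0.1,0,0,0,0],
    [0.69,-1,-0.13,0,0,0,0]
  ]
}}

```text
clock: 1.3
eef_pos: [497.7, 128.9, 166.4]
eef_rot: [3.142, 0.0, 2.673]
wrist_force: [0.7, 0.4, 0.1]
finger_gap: 94.1
finger_force: 0.0
```

{"fn": "jog_arm", "kwargs": {
  "series": [
    [0.17,-0.25,-0.03,0,0,0,0],
    [0.34,-0.5,-0.06,0,0,0,0],
    [0.52,-0.75,-0.1,0,0,0,0],
    [0.69,-1,-0.13,0,0,0,0]
  ]
}}

```text
clock: 1.63
eef_pos: [580.5, 8.9, 150.7]
eef_rot: [-3.142, -0.0, 2.673]
wrist_force: [-0.0, 0.3, 0.8]
finger_gap: 94.1
finger_force: 0.0
```

{"fn": "jog_arm", "kwargs": {
  "series": [
    [0.01,-0.2,0,0,0,0,0],
    [0.01,-0.325,0,0,0,0,0],
    [0.01,-0.325,0,0,0,0,0],
    [0.01,-0.325,0,0,0,0,0]
  ]
}}

```text
clock: 1.97
eef_pos: [580.8, -28.7, 150.9]
eef_rot: [3.142, -0.0, 2.671]
wrist_force: [0.2, 1.3, 0.7]
finger_gap: 93.7
finger_force: 0.0
```

```bash
cat >> h.py <<'E'
from scipy.spatial.transform import Rotation as Ro
def wrist(name):
    s=manip.read_state();C=manip.camera("wrist");cv2.imwrite(name,C["frame"][:,:,::-1])
    W=np.eye(4);W[:3,:3]=Ro.from_euler('xyz',s["eef_rot"]).as_matrix();W[:3,3]=s["eef_pos"]
    M=np.linalg.inv(W@np.array(C["hand_eye"]));C["R"]=M[:3,:3];C["t"]=M[:3,3];return C,s
E
python3 - <<'E'
from h import *
C,s=wrist("pics/w1.png")
m=mask(C["frame"],'red',smin=170,vmin=100);m=cv2.morphologyEx(m,cv2.MORPH_CLOSE,np.ones((25,25)))
for c in cv2.findContours(m,0,1)[0]:
    if cv2.contourArea(c)>800:
        p,r=cv2.minEnclosingCircle(c);print(p,r,cast(C,p,67).round(1))
E
```

```text
(322.5, 245.0) 32.23749923706055 [580.5 -27.1  67. ]
(9.403225898742676, 184.5) 35.758602142333984 [ 442.1 -202.8   67. ]
```

View pics/w1.png

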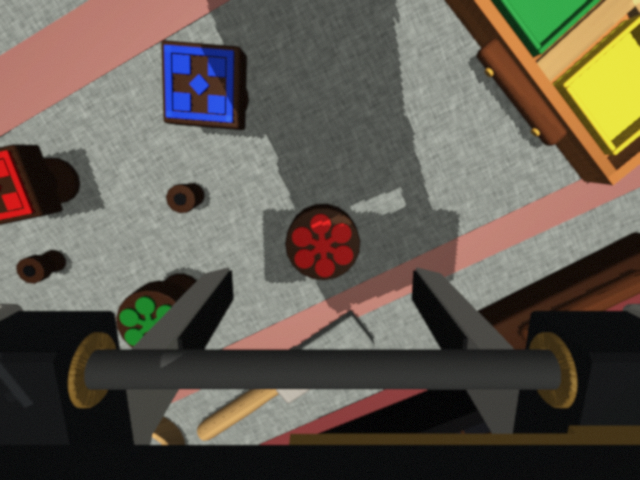

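The wrist view shows the red flower head at (322,243), midway between the open fingers. It puts the block at (580.5, -27.1), in agreement with the top and scene views.

{"fn": "jog_arm", "kwargs": {
  "series": [
    [0,0.01,-0.25,0,0,0,0],
    [0,0.01,-0.5,0,0,0,0],
    [0,0.01,-0.7,0,0,0,0],
    [0,0.01,-0.82,0,0,0,0],
    [0,0.01,-0.91,0,0,0,0],
    [0,0.01,-0.91,0,0,0,0]
  ]
}}

```text
clock: 2.52
eef_pos: [580.0, -26.1, 40.0]
eef_rot: [-3.141, -0.003, 2.674]
wrist_force: [-0.6, -0.5, -0.2]
finger_gap: 94.2
finger_force: 0.0
```

{"fn": "jog_arm", "kwargs": {
  "series": [
    [0,0,0,0,0,0,1],
    [0,0,0,0,0,0,1],
    [0,0,0,0,0,0,1],
    [0,0,0,0,0,0,1],
    [0,0,0,0,0,0,1],
    [0,0,0,0,0,0,1],
    [0,0,0,0,0,0,1],
    [0,0,0,0,0,0,1]
  ]
}}

```text
clock: 3.18
eef_pos: [581.1, -27.2, 42.2]
eef_rot: [3.141, 0.001, 2.673]
wrist_force: [-1.0, 0.1, 3.2]
finger_gap: 55.8
finger_force: 15.0
```

{"fn": "jog_arm", "kwargs": {
  "series": [
    [0,0,0.08,0,0,0,1],
    [0,0,0.22,0,0,0,1],
    [0,0,0.4,0,0,0,1],
    [0,0,0.6,0,0,0,1],
    [0,0,0.78,0,0,0,1],
    [0,0,0.9,0,0,0,1],
    [0,0,0.9,0,0,0,1]
  ]
}}

```text
clock: 3.77
eef_pos: [582.1, -27.2, 153.5]
eef_rot: [3.14, 0.005, 2.673]
wrist_force: [0.7, -0.5, -0.2]
finger_gap: 56.1
finger_force: 15.0
```

{"fn": "jog_arm", "kwargs": {
  "series": [
    [-0.04,0.1,0,0,0,0,1],
    [-0.1,0.26,0,0,0,0,1],
    [-0.18,0.47,0,0,0,0,1],
    [-0.26,0.68,0,0,0,0,1],
    [-0.344,0.89,0,0,0,0,1]
  ]
}}

```text
clock: 4.18
eef_pos: [537.9, 81.2, 148.2]
eef_rot: [-3.14, -0.002, 2.673]
wrist_force: [1.4, 0.5, -1.4]
finger_gap: 56.0
finger_force: 15.0
```

{"fn": "jog_arm", "kwargs": {
  "series": [
    [-0.086,0.22,0,0,0,0,1],
    [-0.17,0.44,0,0,0,0,1],
    [-0.26,0.67,0,0,0,0,1],
    [-0.344,0.89,0,0,0,0,1]
  ]
}}

```text
clock: 4.52
eef_pos: [496.3, 188.1, 148.4]
eef_rot: [-3.14, -0.002, 2.673]
wrist_force: [0.6, -0.1, -0.6]
finger_gap: 55.5
finger_force: 15.0
```

{"fn": "jog_arm", "kwargs": {
  "series": [
    [-0.08,0.2,0,0,0,0,1],
    [-0.16,0.4,0,0,0,0,1],
    [-0.23,0.6,0,0,0,0,1],
    [-0.29,0.76,0,0,0,0,1],
    [-0.33,0.85,0,0,0,0,1],
    [-0.344,0.89,0,0,0,0,1],
    [-0.344,0.89,0,0,0,0,1]
  ]
}}

```text
clock: 5.1
eef_pos: [456.3, 293.7, 149.1]
eef_rot: [-3.141, -0.001, 2.674]
wrist_force: [0.3, -0.3, -1.6]
finger_gap: 55.2
finger_force: 15.0
```

```bash
python3 - <<'E'
from h import *
C,s=wrist("pics/w2.png");print(s["eef_pos"])
for n in('green','blue','yellow','red'):
    m=cv2.morphologyEx(mask(C["frame"],n,smin=140,vmin=60),cv2.MORPH_OPEN,np.ones((5,5)))
    for c in cv2.findContours(m,0,1)[0]:
        if cv2.contourArea(c)>1500:
            q,w,a=cv2.minAreaRect(c);print(n,q,w,a,cast(C,q,30).round(1))
E
```

```text
[456.30663392 293.69454509 149.0948345 ]
yellow (392.5, 416.0) (54.0, 417.0) 90.0 [642.6 274.7  30. ]
red (321.11553955078125, 303.9637756347656) (92.25230407714844, 101.58910369873047) 86.633544921875 [510.9 266.1  30. ]
red (326.8451232910156, 235.30145263671875) (89.41390228271484, 89.0947265625) 46.84760665893555 [458.6 297.8  30. ]
```

View pics/w2.png

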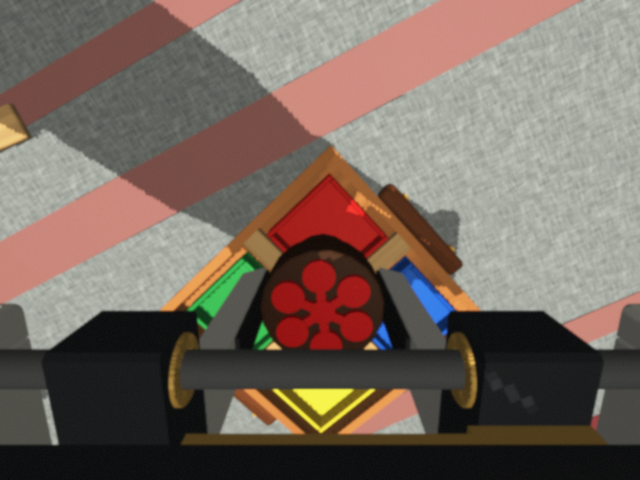

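The wrist view shows the red block held level in the fingers at (321,300). The red dish has its corners at (330,175), (268,237) and (388,237), so its centre is near (458, 297) and I'll shift by about (1, 2) mm and lower.

{"fn": "jog_arm", "kwargs": {
  "series": [
    [0.01,0.015,-0.2,0,0,0,1],
    [0.01,0.015,-0.4,0,0,0,1],
    [0.01,0.015,-0.55,0,0,0,1],
    [0.01,0.015,-0.66,0,0,0,1],
    [0.01,0.015,-0.73,0,0,0,1],
    [0.01,0.015,-0.77,0,0,0,1],
    [0.01,0.015,-0.795,0,0,0,1],
    [0.01,0.015,-0.795,0,0,0,1]
  ]
}}

```text
clock: 5.82
eef_pos: [458.6, 294.8, 54.6]
eef_rot: [3.141, 0.0, 2.672]
wrist_force: [-0.2, -0.2, -0.5]
finger_gap: 55.8
finger_force: 15.0
```

{"fn": "jog_arm", "kwargs": {
  "series": [
    [0,0,0,0,0,0,1],
    [0,0,0,0,0,0,1]
  ]
}}

```text
clock: 5.98
eef_pos: [458.6, 295.2, 55.1]
eef_rot: [3.141, 0.001, 2.673]
wrist_force: [0.0, 1.1, -0.8]
finger_gap: 55.5
finger_force: 15.0
```

{"fn": "jog_arm", "kwargs": {
  "series": [
    [0,0,-0.006,0,0,0,1],
    [0,0,-0.012,0,0,0,1],
    [0,0,-0.016,0,0,0,1],
    [0,0,-0.016,0,0,0,1]
  ]
}}

```text
clock: 6.32
eef_pos: [458.6, 295.2, 54.0]
eef_rot: [3.141, 0.001, 2.673]
wrist_force: [-5.7, -2.9, 14.4]
finger_gap: 55.7
finger_force: 15.0
```

{"fn": "jog_arm", "kwargs": {
  "series": [
    [0,0,0,0,0,0,0.35],
    [0,0,0,0,0,0,0.2],
    [0,0,0,0,0,0,0.05],
    [0,0,0,0,0,0,0],
    [0,0,0,0,0,0,0],
    [0,0,0,0,0,0,0],
    [0,0,0,0,0,0,0]
  ]
}}

```text
clock: 6.9
eef_pos: [458.2, 295.1, 52.5]
eef_rot: [-3.142, -0.0, 2.673]
wrist_force: [0.5, -0.1, 0.2]
finger_gap: 93.6
finger_force: 0.0
```

{"fn": "jog_arm", "kwargs": {
  "series": [
    [0,0,0.1,0,0,0,0],
    [0,0,0.25,0,0,0,0],
    [0,0,0.45,0,0,0,0],
    [0,0,0.65,0,0,0,0],
    [0,0,0.811,0,0,0,0],
    [0,0,0.811,0,0,0,0]
  ]
}}

```text
clock: 7.4
eef_pos: [459.6, 295.9, 154.7]
eef_rot: [3.136, 0.004, 2.673]
wrist_force: [0.0, 0.1, -0.2]
finger_gap: 93.9
finger_force: 0.0
```

{"fn": "jog_arm", "kwargs": {
  "series": [
    [0.06,-0.24,0,0,0,0,0],
    [0.12,-0.49,0,0,0,0,0],
    [0.18,-0.73,0,0,0,0,0],
    [0.246,-0.98,0,0,0,0,0]
  ]
}}

```text
clock: 7.73
eef_pos: [487.6, 176.3, 149.9]
eef_rot: [-3.141, -0.0, 2.673]
wrist_force: [0.4, 0.6, -0.2]
finger_gap: 93.8
finger_force: 0.0
```

{"fn": "jog_arm", "kwargs": {
  "series": [
    [0.06,-0.24,0,0,0,0,0],
    [0.12,-0.49,0,0,0,0,0],
    [0.18,-0.73,0,0,0,0,0],
    [0.246,-0.98,0,0,0,0,0]
  ]
}}

```text
clock: 8.07
eef_pos: [517.2, 58.5, 149.9]
eef_rot: [-3.142, -0.0, 2.673]
wrist_force: [1.0, -0.4, -0.4]
finger_gap: 93.9
finger_force: 0.0
```

{"fn": "jog_arm", "kwargs": {
  "series": [
    [0.06,-0.24,0,0,0,0,0],
    [0.12,-0.49,0,0,0,0,0],
    [0.18,-0.73,0,0,0,0,0],
    [0.246,-0.98,0,0,0,0,0]
  ]
}}

```text
clock: 8.4
eef_pos: [546.7, -59.1, 149.9]
eef_rot: [-3.142, -0.0, 2.673]
wrist_force: [0.6, 0.3, 0.9]
finger_gap: 93.9
finger_force: 0.0
```

{"fn": "jog_arm", "kwargs": {
  "series": [
    [0.06,-0.24,0,0,0,0,0],
    [0.12,-0.49,0,0,0,0,0],
    [0.18,-0.73,0,0,0,0,0],
    [0.22,-0.88,0,0,0,0,0],
    [0.246,-0.98,0,0,0,0,0],
    [0.246,-0.98,0,0,0,0,0],
    [0.246,-0.98,0,0,0,0,0]
  ]
}}

```text
clock: 8.98
eef_pos: [576.1, -174.9, 149.6]
eef_rot: [3.142, -0.001, 2.672]
wrist_force: [-0.8, 0.5, 0.1]
finger_gap: 94.0
finger_force: 0.0
```

```bash
python3 - <<'E'
from h import *
C,s=wrist("pics/w3.png");print(s["eef_pos"])
m=cv2.morphologyEx(mask(C["frame"],'green'),cv2.MORPH_CLOSE,np.ones((25,25)))
for c in cv2.findContours(m,0,1)[0]:
    if cv2.contourArea(c)>800: p,r=cv2.minEnclosingCircle(c);print(p,r,cast(C,p,67).round(1))
T=manip.camera("top");S=manip.camera("scene")
p,r,N=centre(near(T["frame"],'red',(180,262),14,smin=150,vmin=100));print(p,cast(T,p,79))
f=S["frame"][100:260,280:480];cv2.imwrite("pics/s1.png",cv2.resize(f,None,fx=3,fy=3)[:,:,::-1])
E
```

```text
[ 576.11224662 -174.9434282   149.58161943]
(321.45904541015625, 247.10409545898438) 32.77604293823242 [ 576.5 -174.6   67. ]
(179.92105102539062, 261.9210510253906) [459.90791704 288.86610331  79.        ]
```

View pics/s1.png

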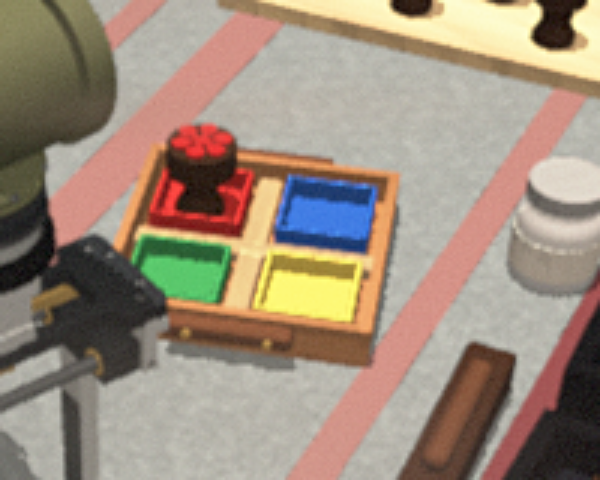

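The scene crop shows the red block standing upright in the middle of the red dish, foot at about (203,205). The wrist fix on green, (576.5, -174.6), is where the tool already is, so I'll grasp it and carry it over.

{"fn": "jog_arm", "kwargs": {
  "series": [
    [0,0,-0.25,0,0,0,0],
    [0,0,-0.5,0,0,0,0],
    [0,0,-0.7,0,0,0,0],
    [0,0,-0.82,0,0,0,0],
    [0,0,-0.9,0,0,0,0],
    [0,0,-0.9,0,0,0,0]
  ]
}}

```text
clock: 9.63
eef_pos: [575.6, -174.3, 40.2]
eef_rot: [-3.141, -0.003, 2.674]
wrist_force: [0.4, 0.8, -0.4]
finger_gap: 94.0
finger_force: 0.0
```

{"fn": "jog_arm", "kwargs": {
  "series": [
    [0,0,0,0,0,0,1],
    [0,0,0,0,0,0,1],
    [0,0,0,0,0,0,1],
    [0,0,0,0,0,0,1],
    [0,0,0,0,0,0,1],
    [0,0,0,0,0,0,1],
    [0,0,0,0,0,0,1],
    [0,0,0,0,0,0,1]
  ]
}}

```text
clock: 10.3
eef_pos: [576.5, -175.4, 42.2]
eef_rot: [3.142, 0.0, 2.673]
wrist_force: [-0.1, -0.3, 2.9]
finger_gap: 56.0
finger_force: 15.0
```

{"fn": "jog_arm", "kwargs": {
  "series": [
    [0,0,0.08,0,0,0,1],
    [0,0,0.22,0,0,0,1],
    [0,0,0.4,0,0,0,1],
    [0,0,0.6,0,0,0,1],
    [0,0,0.78,0,0,0,1],
    [0,0,0.9,0,0,0,1],
    [0,0,0.9,0,0,0,1]
  ]
}}

```text
clock: 10.88
eef_pos: [577.4, -175.7, 153.7]
eef_rot: [3.141, 0.005, 2.673]
wrist_force: [0.8, 0.0, -0.5]
finger_gap: 56.0
finger_force: 15.0
```

{"fn": "jog_arm", "kwargs": {
  "series": [
    [-0.02,0.1,0,0,0,0,1],
    [-0.06,0.24,0,0,0,0,1],
    [-0.1,0.41,0,0,0,0,1],
    [-0.145,0.59,0,0,0,0,1],
    [-0.19,0.778,0,0,0,0,1]
  ]
}}

```text
clock: 11.3
eef_pos: [552.2, -80.3, 148.2]
eef_rot: [-3.141, -0.003, 2.673]
wrist_force: [0.1, -0.2, -0.7]
finger_gap: 56.0
finger_force: 15.0
```

{"fn": "jog_arm", "kwargs": {
  "series": [
    [-0.047,0.19,0,0,0,0,1],
    [-0.095,0.39,0,0,0,0,1],
    [-0.142,0.58,0,0,0,0,1],
    [-0.19,0.778,0,0,0,0,1]
  ]
}}

```text
clock: 11.63
eef_pos: [529.2, 13.1, 148.3]
eef_rot: [-3.141, -0.002, 2.673]
wrist_force: [0.7, -0.4, -1.1]
finger_gap: 55.5
finger_force: 15.0
```

{"fn": "jog_arm", "kwargs": {
  "series": [
    [-0.047,0.19,0,0,0,0,1],
    [-0.095,0.39,0,0,0,0,1],
    [-0.142,0.58,0,0,0,0,1],
    [-0.19,0.778,0,0,0,0,1]
  ]
}}

```text
clock: 11.97
eef_pos: [506.3, 106.3, 148.4]
eef_rot: [-3.14, -0.002, 2.673]
wrist_force: [0.8, 0.1, -1.1]
finger_gap: 55.9
finger_force: 15.0
```

{"fn": "jog_arm", "kwargs": {
  "series": [
    [-0.047,0.19,0,0,0,0,1],
    [-0.09,0.37,0,0,0,0,1],
    [-0.13,0.53,0,0,0,0,1],
    [-0.16,0.67,0,0,0,0,1],
    [-0.18,0.75,0,0,0,0,1],
    [-0.19,0.778,0,0,0,0,1],
    [-0.19,0.778,0,0,0,0,1]
  ]
}}

```text
clock: 12.55
eef_pos: [484.5, 198.5, 149.1]
eef_rot: [-3.141, -0.001, 2.674]
wrist_force: [-0.2, 0.6, -0.2]
finger_gap: 55.7
finger_force: 15.0
```

{"fn": "jog_arm", "kwargs": {
  "series": [
    [0,0,-0.2,0,0,0,1],
    [0,0,-0.4,0,0,0,1],
    [0,0,-0.55,0,0,0,1],
    [0,0,-0.66,0,0,0,1],
    [0,0,-0.73,0,0,0,1],
    [0,0,-0.77,0,0,0,1],
    [0,0,-0.795,0,0,0,1],
    [0,0,-0.795,0,0,0,1]
  ]
}}

```text
clock: 13.22
eef_pos: [485.4, 197.8, 54.6]
eef_rot: [3.142, 0.0, 2.672]
wrist_force: [-0.2, -0.3, -1.1]
finger_gap: 55.7
finger_force: 15.0
```

{"fn": "jog_arm", "kwargs": {
  "series": [
    [0,0,-0.004,0,0,0,1],
    [0,0,-0.008,0,0,0,1],
    [0,0,-0.012,0,0,0,1],
    [0,0,-0.012,0,0,0,1]
  ]
}}

```text
clock: 13.55
eef_pos: [485.5, 198.2, 54.0]
eef_rot: [3.141, 0.001, 2.673]
wrist_force: [-1.5, -2.1, 6.6]
finger_gap: 55.9
finger_force: 15.0
```

{"fn": "jog_arm", "kwargs": {
  "series": [
    [0,0,0,0,0,0,0.35],
    [0,0,0,0,0,0,0.2],
    [0,0,0,0,0,0,0.05],
    [0,0,0,0,0,0,0],
    [0,0,0,0,0,0,0],
    [0,0,0,0,0,0,0],
    [0,0,0,0,0,0,0]
  ]
}}

```text
clock: 14.13
eef_pos: [485.1, 198.1, 52.9]
eef_rot: [-3.142, -0.0, 2.673]
wrist_force: [0.2, 0.6, 0.7]
finger_gap: 93.5
finger_force: 0.0
```

{"fn": "jog_arm", "kwargs": {
  "series": [
    [0,0,0.1,0,0,0,0],
    [0,0,0.25,0,0,0,0],
    [0,0,0.45,0,0,0,0],
    [0,0,0.65,0,0,0,0],
    [0,0,0.807,0,0,0,0],
    [0,0,0.807,0,0,0,0]
  ]
}}

```text
clock: 14.63
eef_pos: [486.5, 198.6, 153.6]
eef_rot: [3.138, 0.004, 2.673]
wrist_force: [0.3, 0.5, 0.5]
finger_gap: 94.0
finger_force: 0.0
```

{"fn": "jog_arm", "kwargs": {
  "series": [
    [0.04,-0.21,0,0,0,0,0],
    [0.08,-0.42,0,0,0,0,0],
    [0.12,-0.62,0,0,0,0,0],
    [0.162,-0.831,0,0,0,0,0]
  ]
}}

```text
clock: 14.97
eef_pos: [504.3, 97.4, 149.0]
eef_rot: [-3.141, -0.001, 2.673]
wrist_force: [0.2, -0.3, -0.1]
finger_gap: 93.9
finger_force: 0.0
```

{"fn": "jog_arm", "kwargs": {
  "series": [
    [0.04,-0.21,0,0,0,0,0],
    [0.08,-0.42,0,0,0,0,0],
    [0.12,-0.62,0,0,0,0,0],
    [0.162,-0.831,0,0,0,0,0]
  ]
}}

```text
clock: 15.3
eef_pos: [523.8, -2.5, 148.9]
eef_rot: [-3.141, -0.001, 2.673]
wrist_force: [0.1, -0.6, 0.6]
finger_gap: 94.4
finger_force: 0.0
```

{"fn": "jog_arm", "kwargs": {
  "series": [
    [0.04,-0.21,0,0,0,0,0],
    [0.08,-0.42,0,0,0,0,0],
    [0.12,-0.62,0,0,0,0,0],
    [0.162,-0.831,0,0,0,0,0]
  ]
}}

```text
clock: 15.63
eef_pos: [543.2, -102.2, 148.8]
eef_rot: [-3.141, -0.001, 2.673]
wrist_force: [0.2, 0.4, -0.4]
finger_gap: 94.2
finger_force: 0.0
```

{"fn": "jog_arm", "kwargs": {
  "series": [
    [0.04,-0.21,0,0,0,0,0],
    [0.08,-0.42,0,0,0,0,0],
    [0.12,-0.62,0,0,0,0,0],
    [0.162,-0.831,0,0,0,0,0]
  ]
}}

```text
clock: 15.97
eef_pos: [562.7, -201.9, 148.7]
eef_rot: [-3.142, -0.001, 2.673]
wrist_force: [0.8, 0.6, 0.8]
finger_gap: 94.0
finger_force: 0.0
```

{"fn": "jog_arm", "kwargs": {
  "series": [
    [0.04,-0.21,0,0,0,0,0],
    [0.08,-0.42,0,0,0,0,0],
    [0.12,-0.62,0,0,0,0,0],
    [0.15,-0.76,0,0,0,0,0],
    [0.162,-0.831,0,0,0,0,0],
    [0.162,-0.831,0,0,0,0,0],
    [0.162,-0.831,0,0,0,0,0]
  ]
}}

```text
clock: 16.55
eef_pos: [582.1, -300.0, 149.1]
eef_rot: [3.141, -0.001, 2.673]
wrist_force: [-0.4, 0.4, 0.6]
finger_gap: 93.9
finger_force: 0.0
```

```bash
python3 - <<'E'
from h import *
C,s=wrist("pics/w4.png");print(s["eef_pos"])
m=cv2.morphologyEx(mask(C["frame"],'blue'),cv2.MORPH_CLOSE,np.ones((25,25)))
for c in cv2.findContours(m,0,1)[0]:
    if cv2.contourArea(c)>800: p,r=cv2.minEnclosingCircle(c);print(p,r,cast(C,p,67).round(1))
S=manip.camera("scene")
f=S["frame"][100:400,100:480];cv2.imwrite("pics/s2.png",cv2.resize(f,None,fx=2,fy=2)[:,:,::-1])
E
```

```text
[ 582.09677642 -299.95538379  149.05523639]
(321.61602783203125, 247.53868103027344) 33.249961853027344 [ 582.7 -299.6   67. ]
```

View pics/s2.png

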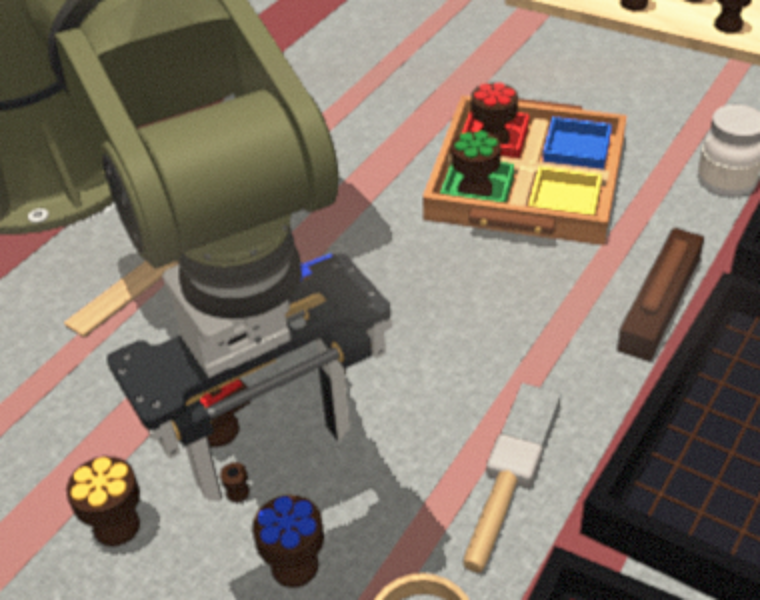

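The scene crop shows red and green upright in their dishes, with feet near (492,130) and (478,180). The tool is centred above blue, and wrist vision puts the block at (582.7, -299.6).

{"fn": "jog_arm", "kwargs": {
  "series": [
    [0,0,-0.25,0,0,0,0],
    [0,0,-0.5,0,0,0,0],
    [0,0,-0.7,0,0,0,0],
    [0,0,-0.82,0,0,0,0],
    [0,0,-0.9,0,0,0,0],
    [0,0,-0.9,0,0,0,0]
  ]
}}

```text
clock: 17.15
eef_pos: [581.7, -299.3, 40.1]
eef_rot: [3.141, -0.003, 2.674]
wrist_force: [0.7, 1.0, 0.5]
finger_gap: 94.1
finger_force: 0.0
```

{"fn": "jog_arm", "kwargs": {
  "series": [
    [0,0,0,0,0,0,1],
    [0,0,0,0,0,0,1],
    [0,0,0,0,0,0,1],
    [0,0,0,0,0,0,1],
    [0,0,0,0,0,0,1],
    [0,0,0,0,0,0,1],
    [0,0,0,0,0,0,1],
    [0,0,0,0,0,0,1]
  ]
}}

```text
clock: 17.82
eef_pos: [582.5, -300.6, 42.2]
eef_rot: [-3.142, 0.0, 2.673]
wrist_force: [-0.7, 0.7, 2.8]
finger_gap: 55.8
finger_force: 15.0
```

{"fn": "jog_arm", "kwargs": {
  "series": [
    [0,0,0.08,0,0,0,1],
    [0,0,0.22,0,0,0,1],
    [0,0,0.4,0,0,0,1],
    [0,0,0.6,0,0,0,1],
    [0,0,0.78,0,0,0,1],
    [0,0,0.9,0,0,0,1],
    [0,0,0.9,0,0,0,1]
  ]
}}

```text
clock: 18.4
eef_pos: [583.3, -301.1, 154.0]
eef_rot: [-3.141, 0.005, 2.673]
wrist_force: [0.8, 0.1, -0.4]
finger_gap: 55.6
finger_force: 15.0
```

{"fn": "jog_arm", "kwargs": {
  "series": [
    [0,0.1,0,0,0,0,1],
    [-0.01,0.26,0,0,0,0,1],
    [-0.02,0.45,0,0,0,0,1],
    [-0.03,0.65,0,0,0,0,1],
    [-0.041,0.864,0,0,0,0,1]
  ]
}}

```text
clock: 18.82
eef_pos: [576.4, -195.0, 148.1]
eef_rot: [-3.141, -0.003, 2.672]
wrist_force: [0.3, 0.2, -0.7]
finger_gap: 55.9
finger_force: 15.0
```

{"fn": "jog_arm", "kwargs": {
  "series": [
    [-0.01,0.21,0,0,0,0,1],
    [-0.02,0.43,0,0,0,0,1],
    [-0.03,0.65,0,0,0,0,1],
    [-0.041,0.864,0,0,0,0,1]
  ]
}}

```text
clock: 19.15
eef_pos: [571.4, -90.9, 148.2]
eef_rot: [-3.141, -0.003, 2.673]
wrist_force: [1.0, 0.8, -1.5]
finger_gap: 55.6
finger_force: 15.0
```

{"fn": "jog_arm", "kwargs": {
  "series": [
    [-0.01,0.21,0,0,0,0,1],
    [-0.02,0.43,0,0,0,0,1],
    [-0.03,0.65,0,0,0,0,1],
    [-0.041,0.864,0,0,0,0,1]
  ]
}}

```text
clock: 19.48
eef_pos: [566.3, 12.6, 148.3]
eef_rot: [-3.141, -0.002, 2.673]
wrist_force: [0.3, -0.3, -1.2]
finger_gap: 55.5
finger_force: 15.0
```

{"fn": "jog_arm", "kwargs": {
  "series": [
    [-0.01,0.21,0,0,0,0,1],
    [-0.02,0.43,0,0,0,0,1],
    [-0.03,0.65,0,0,0,0,1],
    [-0.041,0.864,0,0,0,0,1]
  ]
}}

```text
clock: 19.82
eef_pos: [561.2, 116.1, 148.3]
eef_rot: [-3.14, -0.002, 2.673]
wrist_force: [-0.5, -1.0, -1.9]
finger_gap: 55.9
finger_force: 15.0
```

{"fn": "jog_arm", "kwargs": {
  "series": [
    [-0.01,0.21,0,0,0,0,1],
    [-0.02,0.43,0,0,0,0,1],
    [-0.03,0.65,0,0,0,0,1],
    [-0.041,0.864,0,0,0,0,1]
  ]
}}

```text
clock: 20.15
eef_pos: [556.3, 219.6, 148.2]
eef_rot: [-3.14, -0.002, 2.673]
wrist_force: [0.0, -0.3, 0.3]
finger_gap: 55.4
finger_force: 15.0
```

{"fn": "jog_arm", "kwargs": {
  "series": [
    [-0.01,0.21,0,0,0,0,1],
    [-0.02,0.41,0,0,0,0,1],
    [-0.03,0.58,0,0,0,0,1],
    [-0.035,0.73,0,0,0,0,1],
    [-0.04,0.83,0,0,0,0,1],
    [-0.041,0.864,0,0,0,0,1],
    [-0.041,0.864,0,0,0,0,1]
  ]
}}

```text
clock: 20.73
eef_pos: [552.1, 322.1, 148.9]
eef_rot: [-3.14, -0.001, 2.674]
wrist_force: [0.0, -0.8, 0.4]
finger_gap: 55.4
finger_force: 15.0
```

{"fn": "jog_arm", "kwargs": {
  "series": [
    [0,0,-0.2,0,0,0,1],
    [0,0,-0.4,0,0,0,1],
    [0,0,-0.55,0,0,0,1],
    [0,0,-0.66,0,0,0,1],
    [0,0,-0.73,0,0,0,1],
    [0,0,-0.77,0,0,0,1],
    [0,0,-0.795,0,0,0,1],
    [0,0,-0.795,0,0,0,1]
  ]
}}

```text
clock: 21.4
eef_pos: [553.0, 321.5, 54.7]
eef_rot: [3.141, 0.0, 2.673]
wrist_force: [-0.6, 0.6, -1.1]
finger_gap: 55.9
finger_force: 15.0
```

{"fn": "jog_arm", "kwargs": {
  "series": [
    [0,0,-0.004,0,0,0,1],
    [0,0,-0.008,0,0,0,1],
    [0,0,-0.012,0,0,0,1],
    [0,0,-0.012,0,0,0,1]
  ]
}}

```text
clock: 21.73
eef_pos: [553.2, 321.8, 54.2]
eef_rot: [3.14, 0.001, 2.673]
wrist_force: [-1.1, -1.2, 5.3]
finger_gap: 55.8
finger_force: 15.0
```

{"fn": "jog_arm", "kwargs": {
  "series": [
    [0,0,0,0,0,0,0.35],
    [0,0,0,0,0,0,0.2],
    [0,0,0,0,0,0,0.05],
    [0,0,0,0,0,0,0],
    [0,0,0,0,0,0,0],
    [0,0,0,0,0,0,0],
    [0,0,0,0,0,0,0]
  ]
}}

```text
clock: 22.32
eef_pos: [552.8, 321.6, 53.0]
eef_rot: [-3.142, -0.0, 2.673]
wrist_force: [0.0, 0.2, -0.5]
finger_gap: 93.6
finger_force: 0.0
```

{"fn": "jog_arm", "kwargs": {
  "series": [
    [0,0,0.1,0,0,0,0],
    [0,0,0.25,0,0,0,0],
    [0,0,0.45,0,0,0,0],
    [0,0,0.65,0,0,0,0],
    [0,0,0.807,0,0,0,0],
    [0,0,0.807,0,0,0,0]
  ]
}}

```text
clock: 22.82
eef_pos: [554.2, 322.3, 155.3]
eef_rot: [3.136, 0.004, 2.673]
wrist_force: [0.1, -0.1, 0.8]
finger_gap: 93.7
finger_force: 0.0
```

{"fn": "jog_arm", "kwargs": {
  "series": [
    [-0.04,-0.23,0,0,0,0,0],
    [-0.09,-0.46,0,0,0,0,0],
    [-0.13,-0.69,0,0,0,0,0],
    [-0.176,-0.923,0,0,0,0,0]
  ]
}}

```text
clock: 23.15
eef_pos: [531.0, 209.7, 149.6]
eef_rot: [-3.141, -0.0, 2.673]
wrist_force: [0.3, 0.4, -1.0]
finger_gap: 94.1
finger_force: 0.0
```

{"fn": "jog_arm", "kwargs": {
  "series": [
    [-0.04,-0.23,0,0,0,0,0],
    [-0.09,-0.46,0,0,0,0,0],
    [-0.13,-0.69,0,0,0,0,0],
    [-0.176,-0.923,0,0,0,0,0]
  ]
}}

```text
clock: 23.48
eef_pos: [509.9, 98.8, 149.7]
eef_rot: [-3.141, -0.0, 2.673]
wrist_force: [0.5, 0.1, 0.6]
finger_gap: 94.1
finger_force: 0.0
```

{"fn": "jog_arm", "kwargs": {
  "series": [
    [-0.04,-0.23,0,0,0,0,0],
    [-0.09,-0.46,0,0,0,0,0],
    [-0.13,-0.69,0,0,0,0,0],
    [-0.176,-0.923,0,0,0,0,0]
  ]
}}

```text
clock: 23.82
eef_pos: [488.9, -11.9, 149.8]
eef_rot: [-3.142, -0.0, 2.673]
wrist_force: [0.0, -1.0, 0.8]
finger_gap: 94.0
finger_force: 0.0
```

{"fn": "jog_arm", "kwargs": {
  "series": [
    [-0.04,-0.23,0,0,0,0,0],
    [-0.09,-0.46,0,0,0,0,0],
    [-0.13,-0.69,0,0,0,0,0],
    [-0.176,-0.923,0,0,0,0,0]
  ]
}}

```text
clock: 24.15
eef_pos: [467.8, -122.7, 149.8]
eef_rot: [3.142, -0.0, 2.673]
wrist_force: [0.9, -0.1, -1.3]
finger_gap: 93.9
finger_force: 0.0
```

{"fn": "jog_arm", "kwargs": {
  "series": [
    [-0.04,-0.23,0,0,0,0,0],
    [-0.09,-0.46,0,0,0,0,0],
    [-0.13,-0.69,0,0,0,0,0],
    [-0.176,-0.923,0,0,0,0,0]
  ]
}}

```text
clock: 24.48
eef_pos: [446.6, -233.5, 149.8]
eef_rot: [3.142, -0.0, 2.673]
wrist_force: [0.6, 0.3, -1.0]
finger_gap: 93.7
finger_force: 0.0
```

{"fn": "jog_arm", "kwargs": {
  "series": [
    [-0.04,-0.22,0,0,0,0,0],
    [-0.08,-0.42,0,0,0,0,0],
    [-0.12,-0.62,0,0,0,0,0],
    [-0.15,-0.79,0,0,0,0,0],
    [-0.17,-0.88,0,0,0,0,0],
    [-0.176,-0.923,0,0,0,0,0],
    [-0.176,-0.923,0,0,0,0,0],
    [-0.176,-0.923,0,0,0,0,0]
  ]
}}

```text
clock: 25.15
eef_pos: [426.2, -342.3, 149.8]
eef_rot: [3.141, -0.0, 2.673]
wrist_force: [0.1, -0.2, -0.8]
finger_gap: 94.0
finger_force: 0.0
```

```bash
python3 - <<'E'
from h import *
C,s=wrist("pics/w5.png");print(s["eef_pos"],s["joints"].round(2))
m=cv2.morphologyEx(mask(C["frame"],'yellow',smin=150,vmin=120),cv2.MORPH_CLOSE,np.ones((25,25)))
for c in cv2.findContours(m,0,1)[0]:
    if cv2.contourArea(c)>800: p,r=cv2.minEnclosingCircle(c);print(p,r,cast(C,p,67).round(1))
S=manip.camera("scene")
f=S["frame"][100:400,100:480];cv2.imwrite("pics/s3.png",cv2.resize(f,None,fx=2,fy=2)[:,:,::-1])
E
```

```text
[ 426.24717008 -342.28153275  149.76283959] [-0.74  0.35  1.61  0.    1.18 -1.85]
(320.76654052734375, 247.2645263671875) 32.280242919921875 [ 426.6 -342.5   67. ]
```

View pics/s3.png

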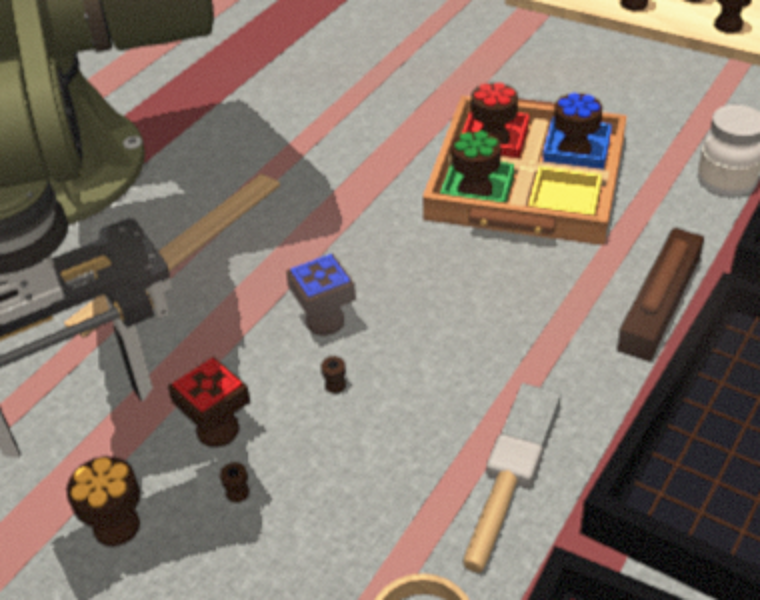

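The scene crop shows red, green and blue upright in their dishes and both square blocks undisturbed at (322,290) and (210,400). Wrist vision puts yellow at (426.6, -342.5), directly under the tool.

{"fn": "jog_arm", "kwargs": {
  "series": [
    [0,0,-0.25,0,0,0,0],
    [0,0,-0.5,0,0,0,0],
    [0,0,-0.7,0,0,0,0],
    [0,0,-0.82,0,0,0,0],
    [0,0,-0.9,0,0,0,0],
    [0,0,-0.9,0,0,0,0]
  ]
}}

```text
clock: 25.75
eef_pos: [425.8, -341.9, 40.3]
eef_rot: [3.141, -0.003, 2.674]
wrist_force: [-0.4, -0.3, 0.0]
finger_gap: 93.8
finger_force: 0.0
```

{"fn": "jog_arm", "kwargs": {
  "series": [
    [0,0,0,0,0,0,1],
    [0,0,0,0,0,0,1],
    [0,0,0,0,0,0,1],
    [0,0,0,0,0,0,1],
    [0,0,0,0,0,0,1],
    [0,0,0,0,0,0,1],
    [0,0,0,0,0,0,1],
    [0,0,0,0,0,0,1]
  ]
}}

```text
clock: 26.42
eef_pos: [426.2, -343.1, 42.1]
eef_rot: [-3.142, 0.0, 2.673]
wrist_force: [-0.5, 0.0, 3.8]
finger_gap: 55.4
finger_force: 15.0
```

{"fn": "jog_arm", "kwargs": {
  "series": [
    [0,0,0.08,0,0,0,1],
    [0,0,0.22,0,0,0,1],
    [0,0,0.4,0,0,0,1],
    [0,0,0.6,0,0,0,1],
    [0,0,0.78,0,0,0,1],
    [0,0,0.9,0,0,0,1],
    [0,0,0.9,0,0,0,1]
  ]
}}

```text
clock: 27.0
eef_pos: [427.0, -343.8, 153.4]
eef_rot: [-3.14, 0.005, 2.673]
wrist_force: [-0.0, 0.3, -0.4]
finger_gap: 55.7
finger_force: 15.0
```

{"fn": "jog_arm", "kwargs": {
  "series": [
    [0.03,0.1,0,0,0,0,1],
    [0.08,0.28,0,0,0,0,1],
    [0.13,0.5,0,0,0,0,1],
    [0.19,0.72,0,0,0,0,1],
    [0.256,0.948,0,0,0,0,1]
  ]
}}

```text
clock: 27.42
eef_pos: [456.3, -227.1, 148.4]
eef_rot: [3.141, -0.002, 2.672]
wrist_force: [1.4, -0.9, -0.8]
finger_gap: 55.5
finger_force: 15.0
```

{"fn": "jog_arm", "kwargs": {
  "series": [
    [0.06,0.24,0,0,0,0,1],
    [0.13,0.47,0,0,0,0,1],
    [0.19,0.71,0,0,0,0,1],
    [0.256,0.948,0,0,0,0,1]
  ]
}}

```text
clock: 27.75
eef_pos: [486.9, -113.1, 148.5]
eef_rot: [-3.141, -0.002, 2.673]
wrist_force: [0.8, -0.9, -1.1]
finger_gap: 55.9
finger_force: 15.0
```

{"fn": "jog_arm", "kwargs": {
  "series": [
    [0.06,0.24,0,0,0,0,1],
    [0.13,0.47,0,0,0,0,1],
    [0.19,0.71,0,0,0,0,1],
    [0.256,0.948,0,0,0,0,1]
  ]
}}

```text
clock: 28.08
eef_pos: [517.5, 0.5, 148.5]
eef_rot: [-3.141, -0.002, 2.673]
wrist_force: [0.5, 0.5, -0.6]
finger_gap: 55.8
finger_force: 15.0
```

{"fn": "jog_arm", "kwargs": {
  "series": [
    [0.06,0.24,0,0,0,0,1],
    [0.13,0.47,0,0,0,0,1],
    [0.19,0.71,0,0,0,0,1],
    [0.256,0.948,0,0,0,0,1]
  ]
}}

```text
clock: 28.42
eef_pos: [548.1, 114.2, 148.4]
eef_rot: [-3.14, -0.002, 2.673]
wrist_force: [0.4, 0.1, -0.7]
finger_gap: 55.3
finger_force: 15.0
```

{"fn": "jog_arm", "kwargs": {
  "series": [
    [0.06,0.23,0,0,0,0,1],
    [0.12,0.45,0,0,0,0,1],
    [0.17,0.65,0,0,0,0,1],
    [0.22,0.81,0,0,0,0,1],
    [0.245,0.91,0,0,0,0,1],
    [0.256,0.948,0,0,0,0,1],
    [0.256,0.948,0,0,0,0,1]
  ]
}}

```text
clock: 29.0
eef_pos: [579.2, 226.4, 148.9]
eef_rot: [-3.141, -0.001, 2.674]
wrist_force: [0.9, 0.3, -1.4]
finger_gap: 55.5
finger_force: 15.0
```

Lower, release, rise, then move back out of the way.

{"fn": "jog_arm", "kwargs": {
  "series": [
    [0,0,-0.2,0,0,0,1],
    [0,0,-0.4,0,0,0,1],
    [0,0,-0.55,0,0,0,1],
    [0,0,-0.66,0,0,0,1],
    [0,0,-0.73,0,0,0,1],
    [0,0,-0.77,0,0,0,1],
    [0,0,-0.795,0,0,0,1],
    [0,0,-0.795,0,0,0,1]
  ]
}}

```text
clock: 29.67
eef_pos: [579.9, 225.7, 54.7]
eef_rot: [3.141, 0.0, 2.673]
wrist_force: [-0.8, 0.2, -1.2]
finger_gap: 55.9
finger_force: 15.0
```

{"fn": "jog_arm", "kwargs": {
  "series": [
    [0,0,-0.004,0,0,0,1],
    [0,0,-0.008,0,0,0,1],
    [0,0,-0.012,0,0,0,1],
    [0,0,-0.012,0,0,0,1]
  ]
}}

```text
clock: 30.0
eef_pos: [580.1, 225.9, 54.1]
eef_rot: [3.141, 0.001, 2.673]
wrist_force: [-2.1, -0.8, 5.0]
finger_gap: 55.5
finger_force: 15.0
```

{"fn": "jog_arm", "kwargs": {
  "series": [
    [0,0,0,0,0,0,0.35],
    [0,0,0,0,0,0,0.2],
    [0,0,0,0,0,0,0.05],
    [0,0,0,0,0,0,0],
    [0,0,0,0,0,0,0],
    [0,0,0,0,0,0,0],
    [0,0,0,0,0,0,0]
  ]
}}

```text
clock: 30.58
eef_pos: [579.7, 225.8, 53.0]
eef_rot: [-3.142, -0.0, 2.673]
wrist_force: [0.4, -0.2, -0.5]
finger_gap: 93.4
finger_force: 0.0
```

{"fn": "jog_arm", "kwargs": {
  "series": [
    [0,0,0.1,0,0,0,0],
    [0,0,0.25,0,0,0,0],
    [0,0,0.45,0,0,0,0],
    [0,0,0.65,0,0,0,0],
    [0,0,0.85,0,0,0,0],
    [0,0,1,0,0,0,0],
    [0,0,1,0,0,0,0]
  ]
}}

```text
clock: 31.17
eef_pos: [581.0, 226.3, 178.2]
eef_rot: [3.137, 0.005, 2.673]
wrist_force: [0.9, -0.5, 1.1]
finger_gap: 94.2
finger_force: 0.0
```

{"fn": "jog_arm", "kwargs": {
  "series": [
    [-0.25,-0.25,0.1,0,0,0,0],
    [-0.5,-0.5,0.2,0,0,0,0],
    [-0.75,-0.75,0.3,0,0,0,0],
    [-0.9,-1,0.3,0,0,0,0],
    [-0.9,-1,0.3,0,0,0,0]
  ]
}}

```text
clock: 31.58
eef_pos: [468.8, 102.4, 209.6]
eef_rot: [-3.141, 0.0, 2.671]
wrist_force: [0.1, 0.8, 0.6]
finger_gap: 94.1
finger_force: 0.0
```

{"fn": "jog_arm", "kwargs": {
  "series": [
    [0,-0.25,0,0,0,0,0],
    [0,-0.5,0,0,0,0,0],
    [0,-0.75,0,0,0,0,0],
    [0,-1,0,0,0,0,0],
    [0,-1,0,0,0,0,0],
    [0,-1,0,0,0,0,0],
    [0,-1,0,0,0,0,0]
  ]
}}

```text
clock: 32.17
eef_pos: [471.7, -13.7, 208.8]
eef_rot: [3.142, -0.0, 2.672]
wrist_force: [-0.6, -0.2, -0.5]
finger_gap: 94.1
finger_force: 0.0
```

```bash
python3 - <<'E'
from h import *
S=manip.camera("scene");T=manip.camera("top")
f=S["frame"][100:400,100:480];cv2.imwrite("pics/s4.png",cv2.resize(f,None,fx=2,fy=2)[:,:,::-1])
f=T["frame"][150:350,120:420];cv2.imwrite("pics/t4.png",cv2.resize(f,None,fx=2,fy=2)[:,:,::-1])
E
```

```text
(no output)
```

View pics/s4.png

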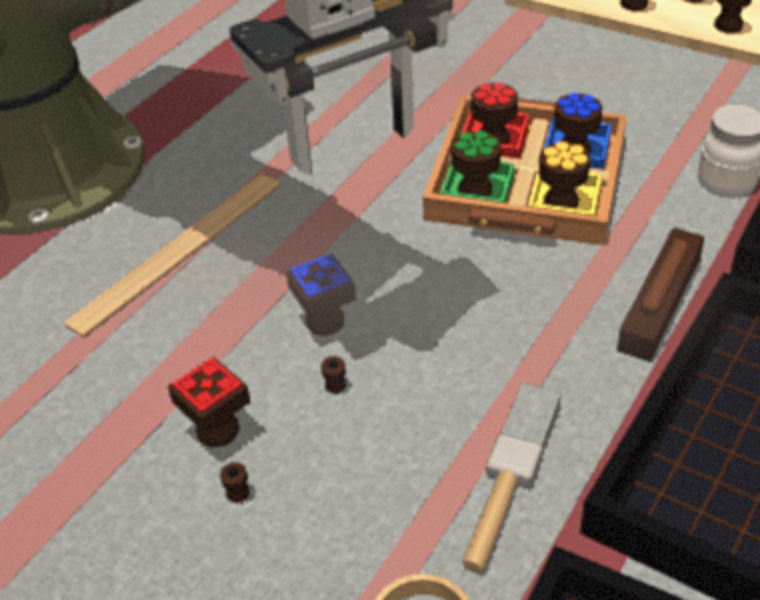

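View pics/t4.png

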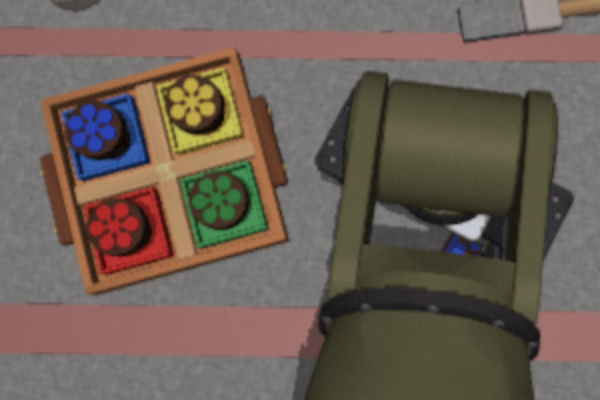

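Both views show all four flower blocks upright in the dishes of their own colours; in the top view the heads are at (94,128), (193,103), (116,226) and (218,200). The square blocks haven't moved and the gripper is clear, so I'm handing in.

```bash
python3 -c "
from cell import manip
print(manip.sign_off())"
```

```text
the job is handed in; nothing more can be done
None
```

All four flower blocks are standing upright in the dishes of their own colours, the two square blocks haven't moved, and I handed the job in at about 32 s of the 102 s allowed; the hand-in did not return a verdict.

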